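# Push the queue of specimen carriers up to the end stop and start the run

### The job

Push the whole row of four blue specimen carriers along the feed rail, all together as one closed-up train, until the first one is against the grey end stop and they stand there touching. Only push them: do not lift, tip or pull them apart. Then press the green button on the end stop to start, let it go, and leave everything else on the bench where it stands.

Things in the scene. Friction and masses are not known exactly. Their poses are not given: they have to be found in the camera images.
- rail: straight aluminium feed channel fixed on the table, 470 mm long along its own y axis, which runs roughly left-right. Origin: centre of its underside, on the table. Channel floor 8 mm above the table, 43 mm wide between two guide walls 6 mm thick whose tops are 16 mm above the table. One end carries the end stop, the other end is open (yellow strips on top of the guides) and carriers pushed out of it fall off
- stop: grey end stop unit fixed on the rail, 64 mm across the rail x 50 mm along the rail x 50 mm tall, with a green button on top; it sits at EITHER end of the rail, its centre 210 mm from the rail's centre. Origin: centre of its underside, on the table. Its flat face towards the row is 25 mm from its origin; a first carrier that touches it has its centre 48 mm from the stop's origin
- start_button_top (a point): middle of the top of the round green start button (30 mm diameter) on the end stop, z up; it is pressed straight down
- start_button (a joint): start button travel in m: 0 released, 0.006 fully down; a spring returns it; fully down takes 5 N, and it counts as pressed past 0.004
- carrier_1: specimen carrier 1 of the row of four that stand touching in the channel, in the order 1 2 3 4 along the rail's +y axis: blue block 40 mm across the rail x 46 mm along the rail x 40 mm tall, with a capped vial fixed in its top (26 mm diameter white cap, overall height 64 mm). Mass 65 to 125 g, slides in the channel with friction. Origin: centre of its underside, on the channel floor 8 mm above the table; y axis along the rail
- carrier_2: specimen carrier 2 of the row of four that stand touching in the channel, in the order 1 2 3 4 along the rail's +y axis: blue block 40 mm across the rail x 46 mm along the rail x 40 mm tall, with a capped vial fixed in its top (26 mm diameter white cap, overall height 64 mm). Mass 65 to 125 g, slides in the channel with friction. Origin: centre of its underside, on the channel floor 8 mm above the table; y axis along the rail
- carrier_3: specimen carrier 3 of the row of four that stand touching in the channel, in the order 1 2 3 4 along the rail's +y axis: blue block 40 mm across the rail x 46 mm along the rail x 40 mm tall, with a capped vial fixed in its top (26 mm diameter white cap, overall height 64 mm). Mass 65 to 125 g, slides in the channel with friction. Origin: centre of its underside, on the channel floor 8 mm above the table; y axis along the rail
- carrier_4: specimen carrier 4 of the row of four that stand touching in the channel, in the order 1 2 3 4 along the rail's +y axis: blue block 40 mm across the rail x 46 mm along the rail x 40 mm tall, with a capped vial fixed in its top (26 mm diameter white cap, overall height 64 mm). Mass 65 to 125 g, slides in the channel with friction. Origin: centre of its underside, on the channel floor 8 mm above the table; y axis along the rail
- spare_carrier: bystander: one more carrier of the same kind but with a red cap, standing on the table beside the rail; leave it alone. Origin: centre of its underside.
- specimen_jar: bystander: closed jar with a yellow lid, 48 mm diameter, 62 mm tall, on the table beside the rail. Origin: centre of its underside.
- petri_stack: bystander: stack of three closed culture dishes, 91 mm diameter, 45 mm tall, on the table beside the rail. Origin: centre of its underside.
- tip_rack: bystander: grey box of yellow pipette tips, 85 x 120 x 56 mm, far left. Origin: centre of its underside.
- beaker: bystander: glass beaker, 68 mm diameter, 90 mm tall, far right. Origin: centre of its underside.
- slide_box: bystander: flat box for glass slides, 90 x 170 x 33 mm, far left. Origin: centre of its underside.
- wash_bottle: bystander: white bottle, 60 mm diameter, 150 mm tall, far right. Origin: centre of its underside.

How it is judged:
On the way, in this order (a step that is already met when the one before it is completed fails the run):
1. the row of four carriers stands closed up against the end stop (((horizontal distance between carrier_1 and stop below 0.052 m and horizontal distance between carrier_2 and stop below 0.099 m and horizontal distance between carrier_3 and stop below 0.146 m and horizontal distance between carrier_4 and stop below 0.193 m) or (horizontal distance between carrier_4 and stop below 0.052 m and horizontal distance between carrier_3 and stop below 0.099 m and horizontal distance between carrier_2 and stop below 0.146 m and horizontal distance between carrier_1 and stop below 0.193 m))), for 0.2 s.
2. the green button is pressed down (value of joint start_button above 0.004 m), for 0.05 s.
At the end, for the whole second after the job is handed in: All four carriers upright and at rest on the channel floor, in a closed row against the stop: centres within 52, 99, 146 and 193 mm of the stop's origin (4 to 7 mm slack); the button was pressed after that and is released (under 2 mm) (((horizontal distance between carrier_1 and stop below 0.052 m and horizontal distance between carrier_2 and stop below 0.099 m and horizontal distance between carrier_3 and stop below 0.146 m and horizontal distance between carrier_4 and stop below 0.193 m) or (horizontal distance between carrier_4 and stop below 0.052 m and horizontal distance between carrier_3 and stop below 0.099 m and horizontal distance between carrier_2 and stop below 0.146 m and horizontal distance between carrier_1 and stop below 0.193 m)) and value of joint start_button below 0.002 m and z of carrier_1 in the frame of rail between 0.004 and 0.012 m and angle between each of carrier_1, carrier_2, carrier_3, carrier_4's own z axis and vertical below 0.1 rad and linear speed of each of carrier_1, carrier_2, carrier_3, carrier_4 below 0.02 m/s and z of carrier_2 in the frame of rail between 0.004 and 0.012 m and z of carrier_3 in the frame of rail between 0.004 and 0.012 m and z of carrier_4 in the frame of rail between 0.004 and 0.012 m); the robot touches nothing.
It fails at once if a carrier of the row is lifted more than 12 mm or falls off the rail (z of any of carrier_1, carrier_2, carrier_3, carrier_4 in the frame of rail above 0.02 m or z of any of carrier_1, carrier_2, carrier_3, carrier_4 in the frame of rail below 0.002 m).
It fails at once if a carrier of the row is tipped more than 0.3 rad (angle between any of carrier_1, carrier_2, carrier_3, carrier_4's own z axis and vertical above 0.3 rad).
It fails at once if the row is pulled apart: a gap of more than 10 mm between neighbours (horizontal distance between carrier_1 and carrier_2 above 0.056 m or horizontal distance between carrier_2 and carrier_3 above 0.056 m or horizontal distance between carrier_3 and carrier_4 above 0.056 m).
It fails at once if the button is pressed before the row is home (value of joint start_button above 0.004 m and not ((horizontal distance between carrier_1 and stop below 0.055 m and horizontal distance between carrier_2 and stop below 0.102 m and horizontal distance between carrier_3 and stop below 0.149 m and horizontal distance between carrier_4 and stop below 0.196 m) or (horizontal distance between carrier_4 and stop below 0.055 m and horizontal distance between carrier_3 and stop below 0.102 m and horizontal distance between carrier_2 and stop below 0.149 m and horizontal distance between carrier_1 and stop below 0.196 m))).
It fails at once if a bystander is moved more than 20 mm or tipped (distance of any of spare_carrier, specimen_jar, petri_stack, tip_rack, beaker, slide_box, wash_bottle from where it was at the start of the episode above 0.02 m or angle between any of spare_carrier, specimen_jar, petri_stack, tip_rack, beaker, slide_box, wash_bottle's own z axis and vertical above 0.3 rad).
It also fails if it takes over 48 s, if anything falls off the work surface, if the arm or the gripper's body presses on something with over 40 N, if the wrist force passes 120 N, or if a joint passes its speed limit or range.

### The arm

A 6-joint arm with a two-finger parallel gripper is mounted at the origin on the work surface. World frame = base frame: x ahead of the robot, y to its left, z up, the work surface at z = 0. Lengths are in m, angles in rad, forces in N, time in s.
With the tool pointing down it reaches from about 0.375 to 0.75 m from the base axis. Payload 9 kg.
Tool frame: the origin (TCP) lies on the centre line of the jaws, within the pads' length; the fingertips stand 8 mm ahead of it and the grasp point (between the pads) lies 11 mm behind it; y points along the fingers, z is the direction in which the jaws open and shut, and the axes are right-handed (so a half turn about y gives the same grasp; the last joint's range is limited). The gripper opens to 85 mm and grips with 20 to 120 N. Pads are 22 mm wide; open, the fingers measure 114 mm over their backs; the gripper's body (76 mm by 85 mm) begins 54 mm behind the grasp point. The pads swing forward as they close: fully open they stand 13 mm farther back than shut.
Start: joints at [1.063, 0.104, 0.097, 1.564, 0, 1.353], TCP at [0.171, 0.575, 0.239] pointing down, gripper open.
Joint ranges: [-2.99, 2.99], [-0.84, 1.86], [-1.1, 1.16], [-1.84, 2.11], [-1.51, 1.56], [-3.14, 3.14]. Speed limits (rad/s): [2.22, 2.22, 2.57, 3.14, 3.14, 3.14].

### API

Orientations are given as a unit quaternion [w, x, y, z].
In Python, from workcell import r gives the robot as it stands. The module is installed in compiled form; this text tells all that it offers.
- The arm moves only by the shell command python3 -m jog 'ROWS'. ROWS is a JSON object of lists of equal length, an entry for each row: "slide": the shift along the tool's x, y, z in mm, a list of three; "twist": the turn about the tool's y in degrees; "claw": the opening, from 0 (shut) to 1 (fully open). In form: {"slide": [[dx, dy, dz], ...], "twist": [twist, ...], "claw": [claw, ...]}. A call has 1 to 8 rows; each row is the pose to reach, as a shift and turn from the pose commanded when the call began, along the tool's axes at that moment; what a row does not reach only later rows make up. A row lasts 1/10 s, in which the tool goes at most 50 mm and 8.59 degrees, less where a joint would pass 70% of its speed; a pose out of reach is approached as far as the arm can. A call with a gripper value outside its range is refused whole. The fingers move at their own pace and stop on an object; the grip force is fixed at half the most. Time passes only in rows, so rows that repeat a pose let the fingers close. It gives the time, the measured TCP pose, the force and the opening at its end, in the units of the state.
- r.get_state(): the state, without advancing time (a new reading comes with each control period).
- r.camera(name): name is "scene" or "top"; returns the picture (400x640x3 uint8, red, green, blue); there is no depth.
- r.calibration(name): a dict with "K" (3x3 intrinsics, pixels), "cam_to_world" (4x4, takes a point from camera to world coordinates). Camera axes: x right, y up, looking along -z (the intrinsics and any distortion apply to the point x, -y, -z); pixel columns grow to the right and rows downward; lengths in m; the calibration is good to about 2 mm. A picture is of the moment at which its call begins. calibration takes no time and is no camera call.
- r.close_job(): hands the job in, once; it reports no verdict.
Trained networks look in the newest picture that a camera, given by its name, has taken for a name from the list of things; names that differ only in an ending like _2 or _b are one class to them, and where a whole thing is asked for, a point or a joint stands for the part that bears it (a point fixed in the world has none). Each returns a list of dicts, best first, with "conf" (0 to 1); they miss things now and then, are a little off and sometimes report something else, mostly with a low value. They report only what shows in the picture. A call takes as long as a camera call.
- r.spot_in(camera, query): "uv" ([column, row] in pixels, amid what is visible of it).
- r.regions_of(camera, query): "mask" (400x640 bool, what is visible of it) and "uv" ([column, row] in pixels, amid what is visible of it).
The state is a dict: "t": time; "joints": joint angles; "dq": joint speeds; "tau": joint torques, N m; "position": TCP position; "tcp_rot": TCP orientation; "wrist_force": force on the tool from outside, world axes, zero at the start; "moment": the same for the moment, N m; "finger_gap": finger opening in m.
Only numpy, scipy, OpenCV 4.12 (cv2) and the standard library are available. Lean on these libraries where they do the work, as an engineer would, in place of code of your own. Each camera call takes 0.05 s, during which the arm holds its last target.

## Working session

There is one attempt and no reset: what is moved stays moved. The work goes in short steps, Python scripts to look and compute and a shell command to move; the robot and the scene stay as the last step left them, time stands still between calls to the robot, and variables do not carry over. Pictures are saved under pics/ and viewed, and the job is handed in when it is done.

```bash
mkdir -p pics
python3 - <<'E'
from workcell import r
import cv2
s=r.get_state(); print(s)
for n in("scene","top"):
    im=r.camera(n); cv2.imwrite(f"pics/{n}0.png",im[:,:,::-1]); print(n,r.calibration(n))
    for q in("carrier_1","stop","start_button_top","rail","spare_carrier","specimen_jar","petri_stack"):
        print(q,[(round(d["conf"],2),[round(float(x)) for x in d["uv"]]) for d in r.spot_in(n,q)])
E
```

```text
{'t': 0.0, 'joints': array([ 1.06330061e+00,  1.04716890e-01,  9.64401275e-02,  1.56386955e+00,
       -4.19009880e-07,  1.35312073e+00]), 'dq': array([ 0.00044105,  0.00188191, -0.00041966,  0.00025387, -0.00015483,
       -0.00044905]), 'tau': array([ 9.62539671e-04, -5.56933630e+01,  5.03651047e+01,  1.70986651e-02,
       -2.22611988e-05,  1.32459402e-05]), 'position': array([0.17128482, 0.57469624, 0.23849597]), 'tcp_rot': array([-0.69924905,  0.70014168, -0.10227778,  0.10193947]), 'wrist_force': array([ 0.32723036,  1.14188335, -0.2653756 ]), 'moment': array([-0.06166245, -0.00140811,  0.01652705]), 'finger_gap': 0.08528812912494699}
scene {'K': array([[396.21896085,   0.        , 322.34363208],
       [  0.        , 396.21896085, 198.3511433 ],
       [  0.        ,   0.        ,   1.        ]]), 'cam_to_world': array([[-0.03547991, -0.73954605,  0.67217023,  1.30955439],
       [ 0.99922751, -0.01487897,  0.03637297,  0.03891035],
       [-0.01689828,  0.6729415 ,  0.73950266,  0.90773242],
       [ 0.        ,  0.        ,  0.        ,  1.        ]])}
carrier_1 [(0.81, [374
[... 328 characters left out ...]
317.15695742],
       [  0.        , 361.59275131, 198.94669115],
       [  0.        ,   0.        ,   1.        ]]), 'cam_to_world': array([[ 0.01063514,  0.98054243, -0.19601896,  0.29945015],
       [-0.99985251,  0.01307153,  0.01113985,  0.0086662 ],
       [ 0.01348536,  0.19587158,  0.98053683,  1.28681158],
       [ 0.        ,  0.        ,  0.        ,  1.        ]])}
carrier_1 [(0.71, [301, 195]), (0.61, [317, 202]), (0.5, [287, 198]), (0.5, [275, 193])]
stop [(0.61, [242, 191])]
start_button_top []
rail [(0.6, [332, 203]), (0.56, [274, 194])]
spare_carrier [(0.65, [279, 159]), (0.61, [304, 231])]
specimen_jar [(0.6, [347, 169])]
petri_stack [(0.9, [280, 159]), (0.63, [192, 192])]
```

Run:
```python
import cv2
a=cv2.imread("pics/scene0.png"); b=cv2.imread("pics/top0.png")
cv2.imwrite("pics/sc_c.png",cv2.resize(a[140:300,200:460],None,fx=3,fy=3,interpolation=cv2.INTER_CUBIC))
cv2.imwrite("pics/tc_c.png",cv2.resize(b[130:270,200:440],None,fx=3.3,fy=3.3,interpolation=cv2.INTER_CUBIC))
```

```text
(no output)
```

View pics/scene0.png

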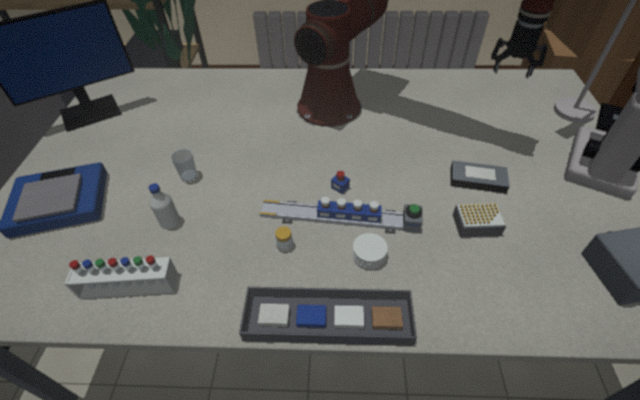

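View pics/sc_c.png

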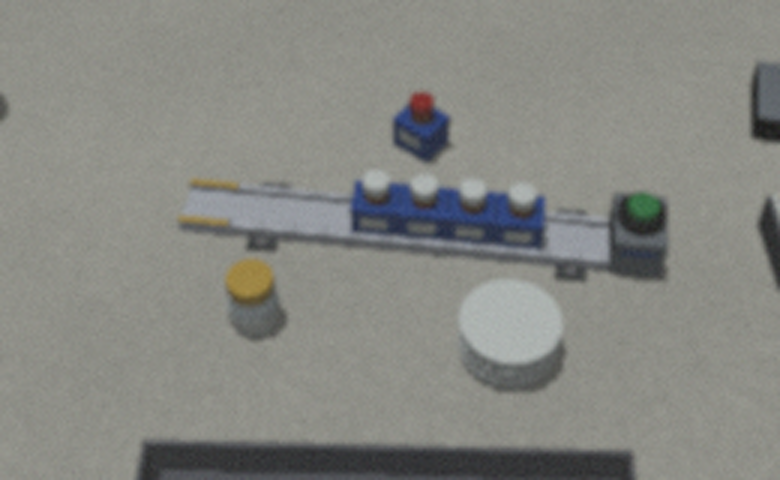

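View pics/tc_c.png

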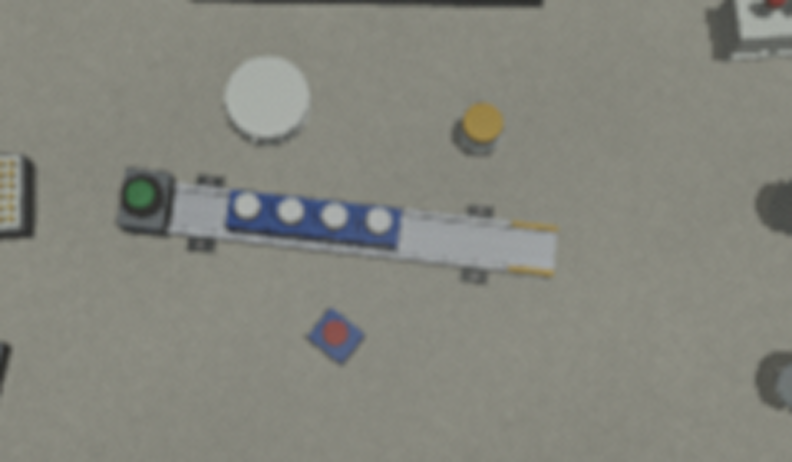

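The stop is at the left (+y) end: in the top picture the stop is at (242,189), the caps run from (275,192) to (315,197), and the open end is at (367,206). Next I'll measure these points.

```bash
cat > h.py <<'E'
from workcell import r
import numpy as np, cv2
def ray(n,uv):
    c=r.calibration(n);K=c["K"];T=c["cam_to_world"]
    p=np.linalg.inv(K)@np.array([uv[0],uv[1],1.]); d=T[:3,:3]@np.array([p[0],-p[1],-p[2]])
    return T[:3,3],d/np.linalg.norm(d)
def atz(n,uv,z):
    o,d=ray(n,uv); return o+d*(z-o[2])/d[2]
def tri(u1,u2):
    A=[];b=[]
    for n,u in(("scene",u1),("top",u2)):
        o,d=ray(n,u);P=np.eye(3)-np.outer(d,d);A.append(P);b.append(P@o)
    return np.linalg.lstsq(np.vstack(A),np.hstack(b),rcond=None)[0]
def blobs(im,lo,hi,box,amin=8):
    h=cv2.cvtColor(im,cv2.COLOR_RGB2HSV);m=cv2.inRange(h,lo,hi)
    k=np.zeros_like(m);x0,y0,x1,y1=box;k[y0:y1,x0:x1]=m[y0:y1,x0:x1]
    n,l,st,c=cv2.connectedComponentsWithStats(k)
    return [(int(st[i,4]),c[i].round(1).tolist(),st[i,:4].tolist()) for i in range(1,n) if st[i,4]>=amin]
E
python3 - <<'E'
from h import *
for n,box in(("scene",(250,165,430,260)),("top",(225,145,375,260))):
    im=cv2.imread(f"pics/{n}0.png")[:,:,::-1].copy()
    for c,lo,hi in(("green",(45,80,50),(85,255,255)),("blue",(105,110,50),(125,255,255)),("yellow",(12,90,90),(32,255,255)),("red",(0,100,80),(8,255,255)),("white",(0,0,165),(180,35,255))):
        print(n,c,blobs(im,lo,hi,box))
pts={"cap a(+y)":((374.3,205.7),(274.8,192.1)),"cap d":((325.3,201.3),(314.8,196.7)),"button":((414.7,209),(242.4,189.1))}
for k,(a,b) in pts.items(): print(k,tri(a,b).round(4),atz("top",b,.072).round(4),atz("scene",a,.072).round(4))
E
```

```text
scene green [(72, [414.1, 208.5], [409, 205, 11, 9])]
scene blue [(78, [340.1, 181.3], [332, 177, 17, 11]), (410, [349.3, 209.7], [318, 201, 63, 16])]
scene yellow [(20, [270.2, 200.7], [264, 200, 14, 3]), (17, [267.9, 213.4], [261, 213, 14, 2]), (175, [282.8, 233.2], [275, 227, 16, 14])]
scene red [(37, [340.0, 173.8], [337, 171, 7, 7])]
scene white [(33, [325.0, 199.1], [322, 197, 8, 5]), (36, [340.9, 200.6], [337, 198, 9, 6]), (34, [357.3, 202.0], [354, 200, 8, 5]), (37, [373.6, 203.6], [370, 201, 8, 6]), (8, [302.2, 210.2], [300, 208, 5, 5]), (714, [369.8, 246.3], [353, 233, 34, 27])]
top green [(56, [241.9, 188.4], [238, 185, 9, 8])]
top blue [(147, [285.5, 196.2], [269, 189, 31, 13]), (53, [307.1, 198.1], [301, 192, 13, 11]), (8, [317.4, 201.1], [315, 199, 5, 4])]
top yellow [(110, [345.7, 166.7], [340, 161, 12, 12])]
top red [(26, [301.0, 230.5], [299, 228, 5, 6])]
top white [(430, [280.5, 158.7], [269, 148, 24, 23]), (25, [274.4, 191.8], [272, 189, 6, 6]), (24, [287.7, 193.1], [285, 191, 6, 5]), (24, [300.9, 194.8], [298, 193, 6, 5]), (22, [314.1, 196.1], [312, 194, 5, 5]), (11, [363.3, 208.5], [361, 208, 6, 2])]
cap a(+y) [0.5665 0.1435 0.0624] [0.5643 0.1406 0.072 ] [0.5748 0.1441 0.072 ]
cap d [0.5521 0.0046 0.062 ] [0.5501 0.003  0.072 ] [0.561  0.0066 0.072 ]
button [0.5759 0.2559 0.0617] [0.5734 0.252  0.072 ] [0.5846 0.255  0.072 ]
```

Run:
```python
from h import *
S=[(373.6,203.6),(357.3,202),(340.9,200.6),(325,199.1)];T=[(274.4,191.8),(287.7,193.1),(300.9,194.8),(314.1,196.1)]
P=[]
for a,b in zip(S,T):
    t=tri(a,b);x,y=atz("scene",a,.072),atz("top",b,.072);print(t.round(4),x.round(4),y.round(4));P.append((x+y)/2)
P=np.array(P);print("mean",P.round(4)[:,:2]);d=P[0]-P[3];print(np.linalg.norm(d)/3,d/np.linalg.norm(d),np.degrees(np.arctan2(d[0],d[1])))
print("button",tri((414.1,208.5),(241.9,188.4)),[atz("top",(241.9,188.4),z).round(4) for z in(.055,.062)],[atz("scene",(414.1,208.5),z).round(4) for z in(.055,.062)])
print("yel scene",[atz("scene",u,.016).round(4) for u in((270.7,201.2),(268,213.9))])
print("red",tri((340,173.8),(301,230.5)),"jar",tri((284,233),(346,167)))
print("yel top corners",[atz("top",u,.016).round(4) for u in((200+533/3.3,130+226/3.3),(200+531/3.3,130+271/3.3),(200+555/3.3,130+250/3.3))])
print(r.get_state()["tcp_rot"])
from scipy.spatial.transform import Rotation as R
q=r.get_state()["tcp_rot"];print(R.from_quat(q[[1,2,3,0]]).as_matrix().round(3))
```

```text
[0.5657 0.1424 0.0706] [0.5669 0.1426 0.072 ] [0.5654 0.142  0.072 ]
[0.5615 0.0966 0.0716] [0.5618 0.097  0.072 ] [0.5614 0.0962 0.072 ]
[0.5563 0.0508 0.0707] [0.5575 0.0507 0.072 ] [0.5561 0.0508 0.072 ]
[0.5522 0.0055 0.0715] [0.5526 0.0055 0.072 ] [0.5521 0.0055 0.072 ]
mean [[0.5662 0.1423]
 [0.5616 0.0966]
 [0.5568 0.0508]
 [0.5524 0.0055]]
0.04583015343482169 [0.10019897 0.99496742 0.        ] 5.750628324053466
button [0.57727063 0.25520887 0.06560837] [array([0.5797, 0.2573, 0.055 ]), array([0.5781, 0.2559, 0.062 ])] [array([0.568, 0.258, 0.055]), array([0.5741, 0.2562, 0.062 ])]
yel scene [array([ 0.5138, -0.1612,  0.016 ]), array([ 0.5642, -0.1629,  0.016 ])]
red [0.43478187 0.04811513 0.05853172] jar [ 0.66241837 -0.10427938  0.0542549 ]
yel top corners [array([ 0.5573, -0.1651,  0.016 ]), array([ 0.5077, -0.1622,  0.016 ]), array([ 0.5311, -0.1886,  0.016 ])]
[ 0.69974643 -0.69964914  0.10207815 -0.1021081 ]
[[ 0.958  0.     0.286]
 [-0.286  0.     0.958]
 [ 0.    -1.     0.   ]]
```

Positions agree: cap pitch is 45.8 mm, cap height 71 mm, and the stop is at about (0.577, 0.255). The push distance is about 66 mm. I'll turn the jaws across the rail, shut them, and move behind the row.

```bash
python3 -m jog '{"slide":[[33,0,-31],[66,0,-62],[99,0,-93],[132,0,-124],[165,0,-155],[198,0,-186],[231,0,-217],[264,0,-248]],"twist":[5,10,15,20,25,30,35,40],"claw":[0,0,0,0,0,0,0,0]}'
python3 - <<'E'
from h import *
from scipy.spatial.transform import Rotation as R
s=r.get_state();q=s["tcp_rot"];M=R.from_quat(q[[1,2,3,0]]).as_matrix();print(M.round(3),s["joints"].round(2))
for t in([.5456,-.0622,.239],): print((M.T@(np.array(t)-s["position"])*1000).round(1))
E
```

```text
t: 1.6
position: [0.3542, 0.2603, 0.2396]
tcp_rot: [0.622, -0.622, 0.336, -0.336]
wrist_force: [1.3, -0.6, -0.6]
finger_gap: -0.0001
[[ 0.548  0.001  0.837]
 [-0.837  0.     0.548]
 [ 0.    -1.     0.001]] [ 0.33 -0.39 -0.36  1.61  0.    1.33]
[374.7   0.6 -16.5]
```

```bash
python3 -m jog '{"slide":[[47,0,-2],[94,0,-4],[141,0,-6],[188,0,-8],[235,0,-10],[282,0,-12],[329,0,-14],[375,0,-16]],"twist":[5,10,15,20,25,30,35,39],"claw":[0,0,0,0,0,0,0,0]}'
python3 - <<'E'
from h import *
from scipy.spatial.transform import Rotation as R
s=r.get_state();q=s["tcp_rot"];M=R.from_quat(q[[1,2,3,0]]).as_matrix();print(M.round(3),s["joints"].round(2))
for t in([.5456,-.0622,.03],): print((M.T@(np.array(t)-s["position"])*1000).round(1))
im=r.camera("scene");cv2.imwrite("pics/s1.png",cv2.resize(im[80:260,200:460,::-1],None,fx=3,fy=3))
E
```

```text
t: 2.4
position: [0.5474, -0.062, 0.2394]
tcp_rot: [-0.474, 0.474, -0.525, 0.525]
wrist_force: [1.0, 1.1, 0.4]
finger_gap: -0.0001
[[-0.102  0.001  0.995]
 [-0.995 -0.    -0.102]
 [-0.    -1.     0.001]] [-0.35 -0.05 -0.06  1.56  0.    1.32]
[  0.3 209.4  -1.9]
```

View pics/s1.png

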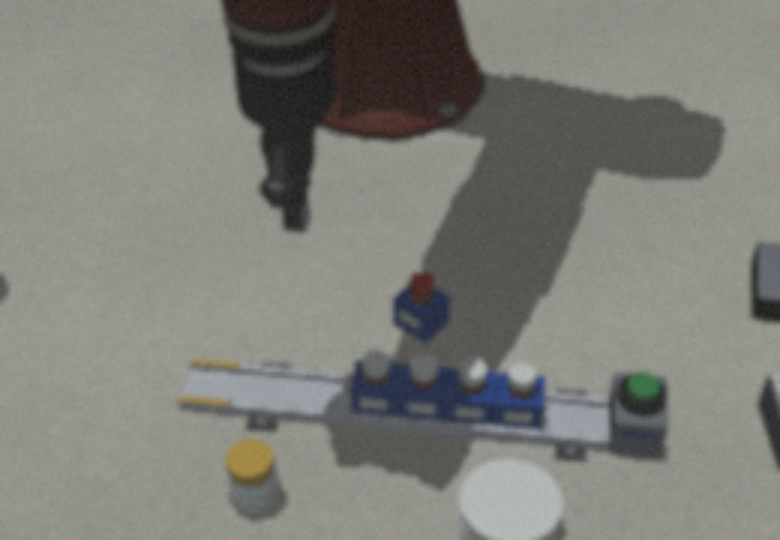

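The path down behind the row is clear: the fingers are above the open part of the rail, and the last carrier's end is at crop (352,395).

```bash
python3 -m jog '{"slide":[[0,40,-2],[0,80,-2],[0,120,-2],[0,150,-2],[0,180,-2],[0,200,-2],[0,210,-2],[0,210,-2]],"twist":[0,0,0,0,0,0,0,0],"claw":[0,0,0,0,0,0,0,0]}'
python3 - <<'E'
from h import *
s=r.get_state();print(s["position"],s["wrist_force"].round(1))
im=r.camera("scene");cv2.imwrite("pics/s2.png",cv2.resize(im[100:260,200:460,::-1],None,fx=3,fy=3))
E
```

```text
t: 3.25
position: [0.5438, -0.0594, 0.0282]
tcp_rot: [0.475, -0.475, 0.524, -0.523]
wrist_force: [0.2, 0.0, 0.8]
finger_gap: -0.0002
[ 0.54376933 -0.0594227   0.02816898] [0.2 0.  0.8]
```

View pics/s2.png

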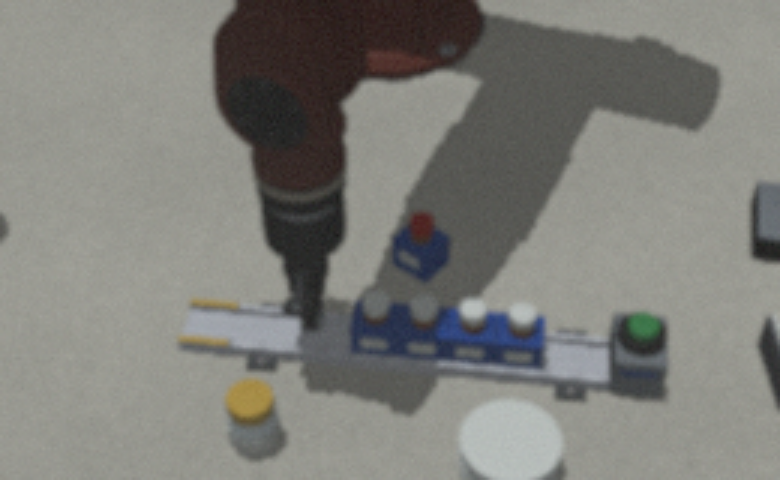

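```bash
python3 -m jog '{"slide":[[-10,0,2],[-20,0,2],[-24,0,2],[-28,0,2],[-32,0,2],[-36,0,2],[-40,0,2],[-44,0,2]],"twist":[0,0,0,0,0,0,0,0],"claw":[0,0,0,0,0,0,0,0]}'
python3 - <<'E'
from h import *
s=r.get_state();print(s["position"],s["wrist_force"].round(1),s["t"])
im=r.camera("scene");cv2.imwrite("pics/s3.png",cv2.resize(im[100:260,200:460,::-1],None,fx=3,fy=3))
E
```

```text
t: 4.1
position: [0.5511, -0.0162, 0.0295]
tcp_rot: [-0.475, 0.475, -0.524, 0.524]
wrist_force: [-1.7, -2.9, 2.7]
finger_gap: 0.0004
[ 0.55111478 -0.01618117  0.0294868 ] [-1.7 -2.9  2.7] 4.1
```

View pics/s3.png

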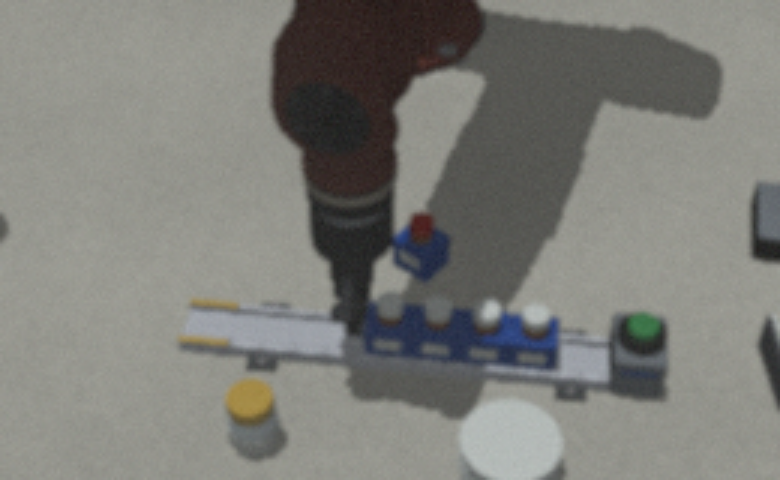

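The row moves as one closed train with a push of about 3 N. I'll keep going, slower near the stop.

```bash
python3 -m jog '{"slide":[[-5,0,0],[-10,0,0],[-15,0,0],[-20,0,0],[-25,0,0],[-30,0,0],[-35,0,0],[-39,0,0]],"twist":[0,0,0,0,0,0,0,0],"claw":[0,0,0,0,0,0,0,0]}'
python3 - <<'E'
from h import *
s=r.get_state();print(s["position"],s["wrist_force"].round(1),s["t"])
im=r.camera("scene");cv2.imwrite("pics/s4.png",cv2.resize(im[100:260,200:460,::-1],None,fx=3,fy=3))
box=(300,165,430,260)
B=[b for b in blobs(im.copy(),(0,0,110),(180,60,255),box,15)];print(B[:8])
E
```

```text
t: 4.95
position: [0.5547, 0.0231, 0.0293]
tcp_rot: [0.475, -0.475, 0.524, -0.524]
wrist_force: [-0.9, -2.5, 1.9]
finger_gap: 0.0002
[0.55474775 0.02312156 0.02927335] [-0.9 -2.5  1.9] 4.95
[(1251, [311.4, 194.6], [300, 165, 29, 56]), (39, [347.6, 170.4], [346, 165, 4, 12]), (6030, [377.7, 225.4], [300, 165, 130, 95]), (45, [341.1, 196.8], [338, 194, 8, 8])]
```

View pics/s4.png

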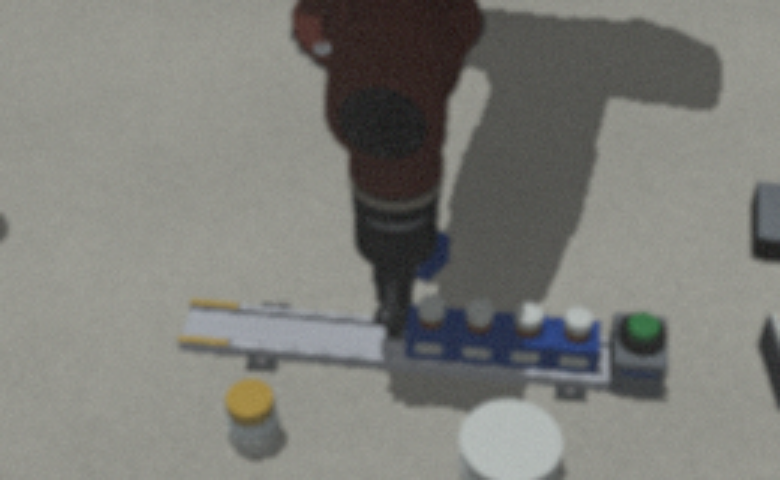

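```bash
python3 -m jog '{"slide":[[-2,0,0],[-4,0,0],[-6,0,0],[-7,0,0],[-8,0,0],[-9,0,0],[-10,0,0],[-11,0,0]],"twist":[0,0,0,0,0,0,0,0],"claw":[0,0,0,0,0,0,0,0]}'
python3 -m jog '{"slide":[[-0.5,0,0],[-1,0,0],[-1.5,0,0],[-2,0,0]],"twist":[0,0,0,0],"claw":[0,0,0,0]}'
```

```text
t: 5.8
position: [0.5558, 0.0337, 0.0292]
tcp_rot: [0.475, -0.475, 0.524, -0.524]
wrist_force: [-1.0, -2.1, 0.1]
finger_gap: 0.0
t: 6.2
position: [0.5559, 0.0352, 0.0292]
tcp_rot: [-0.475, 0.475, -0.524, 0.524]
wrist_force: [-1.3, -6.5, -0.5]
finger_gap: 0.0001
```

```bash
python3 -m jog '{"slide":[[-0.5,0,0],[-1,0,0],[-1,0,0],[-1,0,0]],"twist":[0,0,0,0],"claw":[0,0,0,0]}'
python3 - <<'E'
from h import *
im=r.camera("scene");cv2.imwrite("pics/s5.png",cv2.resize(im[140:260,270:460,::-1],None,fx=4,fy=4,interpolation=cv2.INTER_CUBIC))
im=r.camera("top");cv2.imwrite("pics/t5.png",cv2.resize(im[150:250,200:370,::-1],None,fx=4,fy=4,interpolation=cv2.INTER_CUBIC))
E
```

```text
t: 6.6
position: [0.556, 0.0352, 0.0293]
tcp_rot: [-0.474, 0.475, -0.524, 0.525]
wrist_force: [-0.8, -9.1, -0.6]
finger_gap: -0.0001
```

View pics/s5.png

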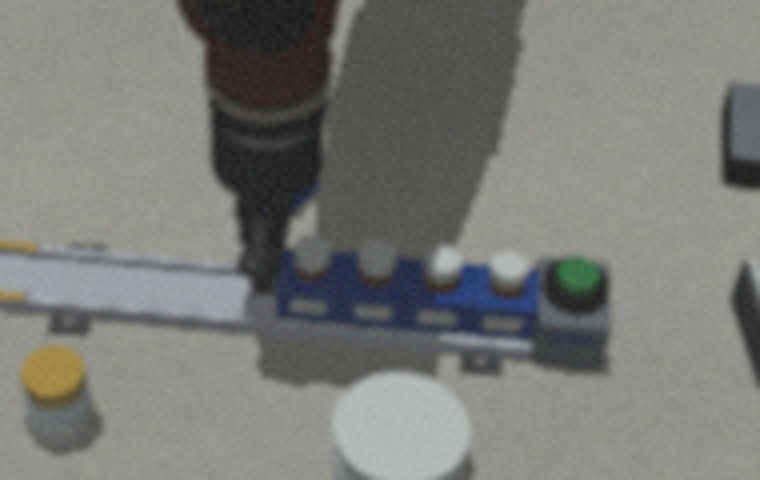

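View pics/t5.png

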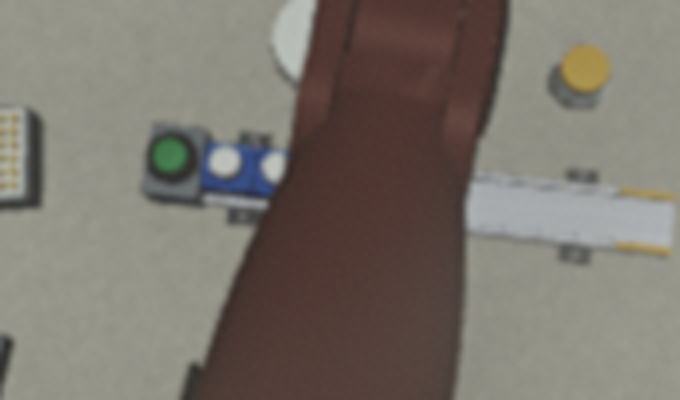

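The row is closed against the stop: there is no gap at scene crop (540,285), the force rose to 9 N and the tool stopped moving. Now I'll back off and go up.

```bash
python3 -m jog '{"slide":[[3,0,0],[10,0,0],[25,0,0],[40,0,0],[40,-30,0],[40,-70,0],[40,-115,0],[40,-150,0]],"twist":[0,0,0,0,0,0,0,0],"claw":[0,0,0,0,0,0,0,0]}'
python3 - <<'E'
from h import *
from scipy.spatial.transform import Rotation as R
s=r.get_state();q=s["tcp_rot"];M=R.from_quat(q[[1,2,3,0]]).as_matrix();print(M.round(3),s["joints"].round(2))
for t in([.577,.255,.18],): print((M.T@(np.array(t)-s["position"])*1000).round(1))
im=r.camera("scene");cv2.imwrite("pics/s6.png",cv2.resize(im[140:260,270:460,::-1],None,fx=4,fy=4,interpolation=cv2.INTER_CUBIC))
E
```

```text
t: 7.5
position: [0.5524, -0.0045, 0.1821]
tcp_rot: [-0.475, 0.474, -0.524, 0.525]
wrist_force: [0.7, 0.4, 0.2]
finger_gap: -0.0002
[[-0.098  0.002  0.995]
 [-0.995 -0.    -0.098]
 [ 0.    -1.     0.002]] [-0.25 -0.05 -0.16  1.46  0.    1.42]
[-260.7    2.1   -1.1]
```

View pics/s6.png

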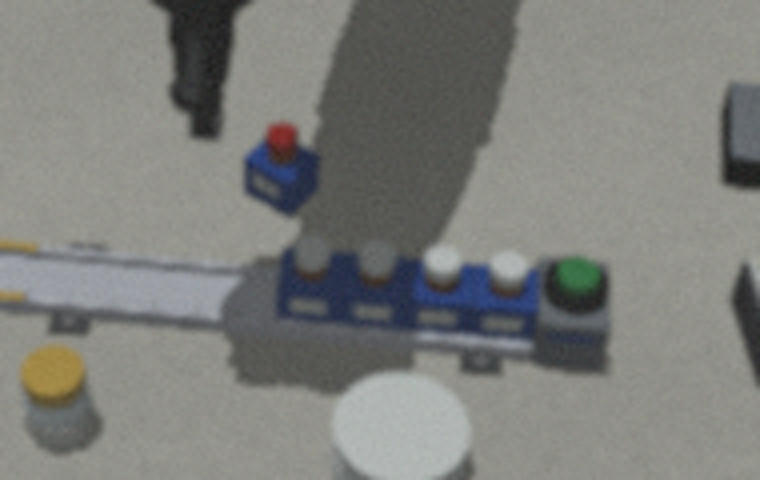

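The row stayed put, with caps from (312,258) to (508,270) in the crop. Next I'll move to a point above the button and measure where the row and button are.

```bash
python3 -m jog '{"slide":[[-40,0,0],[-80,0,0],[-120,0,0],[-160,0,0],[-200,0,0],[-235,0,0],[-260,0,0],[-261,0,0]],"twist":[0,0,0,0,0,0,0,0],"claw":[0,0,0,0,0,0,0,0]}'
python3 - <<'E'
from h import *
im=r.camera("scene");cv2.imwrite("pics/s7.png",cv2.resize(im[140:260,270:460,::-1],None,fx=4,fy=4,interpolation=cv2.INTER_CUBIC))
im2=r.camera("scene")
cc=blobs(im.copy(),(0,0,165),(180,40,255),(320,190,410,212),10);print(cc)
print([atz("scene",c[1],.072).round(4) for c in cc])
g=blobs(im.copy(),(45,80,50),(85,255,255),(390,190,430,225));print(g)
E
```

```text
t: 8.35
position: [0.5777, 0.2581, 0.1787]
tcp_rot: [0.476, -0.476, 0.524, -0.523]
wrist_force: [-0.0, -0.8, -0.1]
finger_gap: -0.0
[(47, [347.7, 201.0], [344, 198, 9, 7]), (47, [363.9, 202.3], [360, 200, 9, 6]), (47, [380.3, 203.8], [376, 201, 9, 7]), (46, [396.9, 205.3], [393, 202, 9, 7]), (32, [326.9, 210.5], [320, 209, 18, 3])]
[array([0.5586, 0.07  , 0.072 ]), array([0.5626, 0.1155, 0.072 ]), array([0.5673, 0.1613, 0.072 ]), array([0.572 , 0.2072, 0.072 ]), array([0.5952, 0.0121, 0.072 ])]
[(80, [413.9, 208.6], [409, 204, 11, 10])]
```

View pics/s7.png

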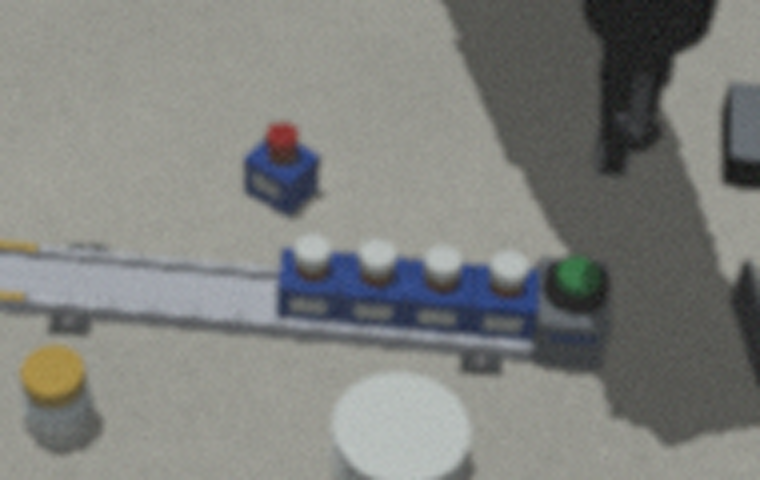

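Caps are at y = 0.070, 0.116, 0.161 and 0.207, so the pitch is about 46 mm, and 48 mm beyond the last one puts the stop at (0.577, 0.255). The row is home. Going down to the button.

```bash
python3 -m jog '{"slide":[[2,25,0],[2,50,0],[2,70,0],[2,82,0],[2,90,0],[2,92,0],[2,92,0]],"twist":[0,0,0,0,0,0,0],"claw":[0,0,0,0,0,0,0]}'
python3 -m jog '{"slide":[[0,2,0],[0,4,0],[0,6,0],[0,8,0],[0,10,0],[0,12,0],[0,13,0],[0,13,0]],"twist":[0,0,0,0,0,0,0,0],"claw":[0,0,0,0,0,0,0,0]}'
```

```text
t: 9.15
position: [0.5779, 0.2543, 0.0879]
tcp_rot: [-0.475, 0.475, -0.524, 0.524]
wrist_force: [-0.8, -0.2, -0.2]
finger_gap: -0.0001
t: 9.95
position: [0.5777, 0.2546, 0.0745]
tcp_rot: [-0.475, 0.475, -0.524, 0.524]
wrist_force: [-1.6, -0.5, 4.9]
finger_gap: -0.0001
```

```bash
python3 -m jog '{"slide":[[0,1,0],[0,2,0],[0,2,0],[0,2,0]],"twist":[0,0,0,0],"claw":[0,0,0,0]}'
```

```text
t: 10.35
position: [0.5777, 0.2546, 0.0739]
tcp_rot: [-0.475, 0.475, -0.524, 0.524]
wrist_force: [-5.6, -0.7, 14.1]
finger_gap: 0.0002
```

The force jumped to 14 N over the last 0.6 mm, so it has bottomed. I'll check the spring curve as I let go.

```bash
f(){ grep -E "position|force"; }
python3 -m jog '{"slide":[[0,-2,0],[0,-3,0]],"twist":[0,0],"claw":[0,0]}'|f
python3 -m jog '{"slide":[[0,-1,0],[0,-1.5,0]],"twist":[0,0],"claw":[0,0]}'|f
python3 -m jog '{"slide":[[0,-1,0],[0,-1.5,0]],"twist":[0,0],"claw":[0,0]}'|f
python3 -m jog '{"slide":[[0,-1,0],[0,-1.5,0]],"twist":[0,0],"claw":[0,0]}'|f
python3 -m jog '{"slide":[[0,-1,0],[0,-2,0]],"twist":[0,0],"claw":[0,0]}'|f
```

```text
position: [0.5776, 0.2546, 0.0758]
wrist_force: [-1.4, 1.0, 4.6]
position: [0.5776, 0.2546, 0.0768]
wrist_force: [0.9, 0.6, 3.0]
position: [0.5776, 0.2546, 0.0783]
wrist_force: [1.3, 1.0, 2.5]
position: [0.5775, 0.2545, 0.0798]
wrist_force: [1.2, 0.5, 2.0]
position: [0.5771, 0.2543, 0.0814]
wrist_force: [0.6, 0.8, -0.9]
```

The force fell steadily to zero over about 6 mm of travel, so the button was fully pressed. I'll go up and check.

```bash
python3 -m jog '{"slide":[[0,-20,0],[0,-50,0],[0,-90,0],[0,-130,0],[0,-150,0],[0,-150,0],[0,-150,0]],"twist":[0,0,0,0,0,0,0],"claw":[0,0,0,0,0,0,0]}'
python3 - <<'E'
from h import *
im=r.camera("scene");cv2.imwrite("pics/s8.png",cv2.resize(im[120:270,250:460,::-1],None,fx=3.6,fy=3.6,interpolation=cv2.INTER_CUBIC))
cc=blobs(im.copy(),(0,0,165),(180,40,255),(320,190,410,212),10)
print([(c[1],atz("scene",c[1],.072).round(4)) for c in cc]);print(blobs(im.copy(),(45,80,50),(85,255,255),(390,190,430,225)))
E
```

```text
t: 12.05
position: [0.5775, 0.2544, 0.2314]
tcp_rot: [0.475, -0.475, 0.524, -0.524]
wrist_force: [0.7, -1.1, -0.3]
finger_gap: -0.0
[([347.7, 201.0], array([0.5586, 0.07  , 0.072 ])), ([364.0, 202.3], array([0.5626, 0.1158, 0.072 ])), ([380.2, 203.9], array([0.5677, 0.161 , 0.072 ])), ([396.9, 205.3], array([0.572 , 0.2072, 0.072 ])), ([326.9, 210.5], array([0.5952, 0.0121, 0.072 ]))]
[(82, [414.1, 208.6], [409, 204, 11, 10])]
```

View pics/s8.png

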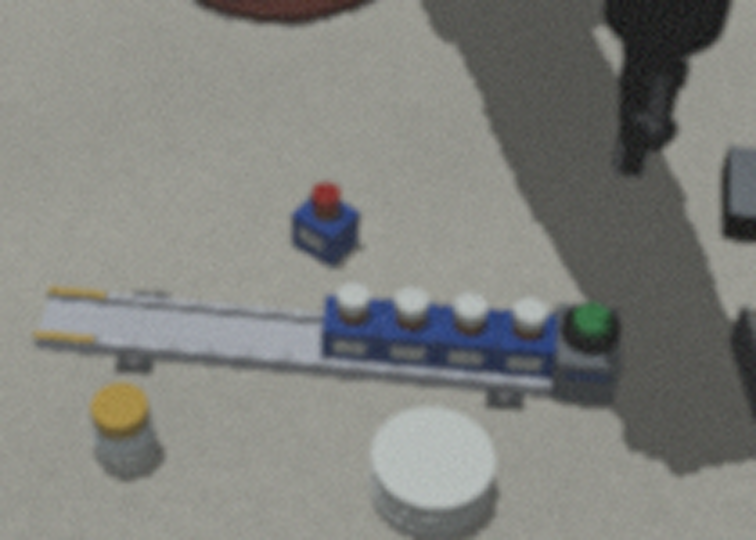

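The row is closed at the stop (caps at (352,300) to (530,315) in the crop), and the button is back up at (592,318). The bystanders look unmoved and the gripper is clear.

```bash
python3 -c "
from workcell import r
print(r.close_job())"
```

```text
the job is handed in; nothing more can be done
None
```

I pushed the four carriers as one closed train about 66 mm to the end stop, using the shut fingers. I then pressed the green button, let it go, raised the gripper clear and handed the job in at about 12 s.

- **Row home:** in the last picture the caps are about 46 mm apart and upright. The first carrier is about 48 mm from where I measured the stop, which is contact. During the push the force rose to 9 N and the tool stopped moving.
- **Button:** it bottomed at 14 N, and the force fell to zero over about 6 mm of travel as I let go. In the picture it is back where it was before the press.
- **Bystanders:** the spare carrier, jar and dishes look unmoved in the last picture. I did not view the far objects (tip rack, beaker, slide box, wash bottle) again, but the arm did not go near them.
- **One disagreement:** the press showed the button top at about 72 mm, while the cameras had put it at about 65 mm. The slow, force-checked approach covered the difference. No check failed, and the hand-in gave no verdict.

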